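# Open the topping well at the drink counter and hold it open

### The job

Lift the steel canister by its arch handle off the cover of the topping well and stand it on the round black mat, then let go of it. Then pull up on the bar handle at the cover's front, with the release slide still untouched, to find out whether the cover is caught: if it comes up, just keep lifting; if it stops after a few millimetres, push the slide on the right-hand ledge fully to its far end and pull again. Finish holding the cover by its handle well open (handle about 15 cm above where it began), and stay there holding it; do not disturb the cup stack, the bowl or the spoon.

Things in the scene. Friction and masses are not known exactly. Their poses are not given: they have to be found in the camera images.
- well: Topping well, a fixed steel box 180 (x, front to back) x 260 (y) x 100 mm high with an aluminium cover. Origin under the box's centre on the counter; -x is the front face (towards the robot), +z up. The cover covers the left 200 mm (y -70 to +130 mm); the right 60 mm (y -130 to -70) is a fixed ledge at 100 mm height carrying the release slide. Closed, the cover's top is at 106 mm.
- cover (a joint): Cover hinge at the well's back edge, rad: 0 closed, grows as the front rises, stop at 1.15. It weighs 0.5 kg and falls shut unless held. A caught cover lifts only 0.02 to 0.035 rad (5 to 8 mm at the handle) and then stops hard; a free one comes up with about 3 N at the handle.
- cover_handle (a point): Centre of the bar handle of the cover: a round dark steel bar 12 mm thick, 110 mm long along the well's y, in front of the cover's front edge at the cover's level (103 mm above the counter when closed). 39 mm free between bar and the box's front. Axes as the cover's (x from handle to hinge, y along the bar). It moves on a 225 mm arc about cover_hinge.
- cover_hinge (a point): Point on the cover's hinge line, 225 mm behind the handle's centre; the hinge axis runs along the well's y.
- release (a joint): Release slide, m: 0 at its near end (as it stands at the start), 0.018 at its far end; grows towards the well's +x (away from the robot). Takes about 4 N to move and stays where it is left. It carries a hidden bolt. If the cover is caught, pushing the slide fully to its far end frees the cover; if the cover is free, pushing the slide may lock it; pushing it back to the near end frees it again.
- release_tab (a point): Grip point of the release slide's upright dark steel tab, 14 mm thick (well's x), 30 mm wide (well's y), standing up from the ledge to 137 mm above the counter; this point is 123 mm above the counter, at the tab's middle. Axes as the well's.
- canister_center (a point): Closed steel canister with a flat lid, 84 mm diameter (lid rim 88), 96 mm high to the lid's top, 141 mm with its arch handle, 0.3 to 0.65 kg. This point is on its axis 70 mm above its underside. It starts upright on the round plate of the cover, its underside 111 mm above the counter.
- canister_handle (a point): Middle of the horizontal bar of the canister's fixed arch handle: round dark bar 12 mm thick, 68 mm long along this frame's x (56 mm clear between the uprights), 135 mm above the canister's underside; 33 mm clear below the bar.
- mat: Round black rubber mat, 160 mm diameter, 3 mm thick, fixed on the counter left or right of the well. Origin at the centre of its underside.
- cup_stack: Bystander: stack of white paper cups, 80 mm diameter, 146 mm high, standing on the side of the well opposite the mat. Origin at the centre of its underside.
- bowl: Bystander: white bowl, 100 mm diameter, 45 mm high, origin at the centre of its underside.
- spoon: Bystander: steel spoon 170 mm long lying on the counter in front of the well, along its x.
There are look-alikes about, which are no part of the job. There is more than one size of the mat; the job needs the larger.

How it is judged:
On the way, in this order (a step that is already met when the one before it is completed fails the run):
1. the canister stands upright on the mat, let go (horizontal distance between canister_center and mat below 0.04 m and height (world z) of canister_center below 0.078 m and angle between canister_center's own z axis and vertical below 0.1 rad and contact force between the fingers and canister below 0.1 N and linear speed of canister below 0.03 m/s), for 0.2 s.
2. the cover is pulled up by its handle, at least to the end of a catch's play, with the release slide not yet moved (value of joint cover above 0.012 rad and value of joint release below 0.004 m and contact force between the fingers and cover above 0.5 N), for 0.05 s.
3. the cover is lifted well open (value of joint cover above 0.5 rad), for 0.1 s.
At the end, for the whole second after the job is handed in: The gripper holds the cover still, open by more than 0.5 rad (handle more than about 11 cm up); the canister stands upright (within 0.1 rad) on the mat, its axis within 40 mm of the mat's centre, not touched (value of joint cover above 0.5 rad and velocity of joint cover between -0.1 and 0.1 rad/s and contact force between the fingers and cover above 0.5 N and contact force between cover and canister below 0.2 N and horizontal distance between canister_center and mat below 0.04 m and height (world z) of canister_center below 0.078 m and angle between canister_center's own z axis and vertical below 0.1 rad and contact force between the fingers and canister below 0.1 N); the arm keeps its last pose, push and grip.
It fails at once if the canister is tipped (angle between canister_center's own z axis and vertical above 0.6 rad).
It fails at once if the cup stack, bowl or spoon is moved more than 40 mm (distance of any of cup_stack, bowl, spoon from where it was at the start of the episode above 0.04 m).
It also fails if it takes over 72 s, if anything falls off the work surface, if the arm or the gripper's body presses on something with over 40 N, if the wrist force passes 120 N, or if a joint passes its speed limit or range.

### The arm

A 6-joint arm with a two-finger parallel gripper is mounted at the origin on the work surface. World frame = base frame: x ahead of the robot, y to its left, z up, the work surface at z = 0. Lengths are in m, angles in rad, forces in N, time in s.
With the tool pointing down it reaches from about 0.35 to 0.775 m from the base axis. Payload 5.5 kg.
Tool frame: the origin (TCP) lies between the finger pads; the fingertips stand 19 mm ahead of it and the grasp point (between the pads) is the TCP (env.tcp_to_tips is the distance from the TCP to the fingertips, in m); z points along the fingers, y is the direction in which the jaws open and shut (so a half turn about z gives the same grasp; the last joint's range is limited). The gripper opens to 85 mm and grips with 20 to 120 N. Pads are 22 mm wide; open, the fingers measure 114 mm over their backs; the gripper's body (76 mm by 85 mm) begins 54 mm behind the grasp point. The pads swing forward as they close: fully open they stand 13 mm farther back than shut.
Start: joints at [-1.372, 0.313, 0.046, 1.304, 0, 1.431], TCP at [0.191, -0.542, 0.25] pointing down, gripper open.
Joint ranges: [-2.76, 2.76], [-0.86, 1.69], [-1.03, 1.26], [-2.2, 2.34], [-1.47, 1.5], [-3.14, 3.14]. Speed limits (rad/s): [2.57, 2.57, 3.14, 3.14, 3.14, 3.14].

### API

Orientations are given as a unit quaternion [w, x, y, z].
In Python, from workcell import env, eyes, job gives the robot as it stands. The module is installed in compiled form; this text tells all that it offers.
- The arm moves only by the tool move_arm, never from a script. Its argument "commands" is a list of rows, each a list of 3 entries, a list of its own where there are three numbers: the shift along the world's x, y, z as a fraction of full scale, then the turn, a rotation vector about the world's x, y, z as a fraction of full scale, then the gripper command: -1 is shut, 1 is fully open, values between are in proportion. In form: [[[x, y, z], [wx, wy, wz], gripper], ...]. A call has 1 to 5 rows; each row shifts and turns the commanded pose from where the row before left it; what a row does not reach is not made up. Full scale, the value 1, is 0.04 m for a shift and 8 degrees for a turn. A row lasts 1/10 s, in which the tool goes at most 50 mm and 8.59 degrees, less where a joint would pass 70% of its speed; a pose out of reach is approached as far as the arm can. A call with a number of a shift or a turn outside -1 to 1 is refused whole. A call with a gripper value outside its range is refused whole. The fingers move at their own pace and stop on an object; "newtons" is the grip in N (left out, the last holds). Time passes only in rows, so rows that do not move let the fingers close. It gives the time, the measured TCP pose, the force and the opening at its end, in the units of the state.
- env.get_state(): the state, without advancing time (a new reading comes with each control period).
- eyes.read_camera(name): name is "side" or "top" or "wrist"; returns a dict with "frame" (384x512x3 uint8, red, green, blue), "mtx" (3x3 intrinsics, pixels), "k1" (the pictures are not rectified: a ray, as slopes to the right and down, at radius r is drawn at 1 + k1 r^2 times it, then the intrinsics apply), "camera_from_world" (4x4, takes a point from world to camera coordinates); the wrist camera has in their place "mount" (4x4, takes a point from camera to tool coordinates, whose origin is the TCP and whose axes are the flange's). Camera axes: x right, y down, z forward; pixel columns grow to the right and rows downward; lengths in m; the calibration is good to about 2 mm. A picture is of the moment at which its call begins: read the wrist's pose just before it. There is no depth.
- job.hand_in(): hands the job in, once; it reports no verdict.
The state is a dict: "clock": time; "joint_pos": joint angles; "qvel": joint speeds; "tau": joint torques, N m; "tcp_pos": TCP position; "orientation": TCP orientation; "wrist_force": force on the tool from outside, world axes, zero at the start; "ft_torque": the same for the moment, N m; "finger_gap": finger opening in m.
Only numpy, scipy, OpenCV 4.12 (cv2) and the standard library are available. Lean on these libraries where they do the work, as an engineer would, in place of code of your own. Each camera call takes 0.05 s, during which the arm holds its last target.

## Working session

There is one attempt and no reset: what is moved stays moved. The work goes in short steps, Python scripts to look and compute and a tool call to move; the robot and the scene stay as the last step left them, time stands still between calls to the robot, and variables do not carry over. Pictures are saved under pics/ and viewed, and the job is handed in when it is done.

Besides the shell and the picture viewer there is one more tool, called after "Request:" as a command line: name --argument value ..., lists and objects as JSON in quotes. move_arm: Moves the arm, as the interface text tells. Its arguments: {"type":"object","properties":{"commands":{"type":"array","items":{"type":"array"}},"newtons":{"type":"number"}},"required":["commands"]}

```bash
mkdir -p pics; ls
cat > h.py <<'E'
import numpy as np, cv2
from workcell import env, eyes, job
from scipy.spatial.transform import Rotation as R
def save(n,f): cv2.imwrite('pics/'+n+'.png', f[:,:,::-1])
E
python3 - <<'E'
from h import *
s=env.get_state(); print(s)
for n in ['side','top']:
    c=eyes.read_camera(n); save(n+'0',c['frame']); np.savez(n+'0.npz',**c)
    print(n,c['mtx'],c['k1'],c['camera_from_world'])
E
```

```text
pics
{'clock': 0.0, 'joint_pos': array([-1.37158044e+00,  3.14050099e-01,  4.49714902e-02,  1.30359233e+00,
       -4.05404668e-05,  1.43122059e+00]), 'qvel': array([ 1.03636631e-04,  5.49383865e-04, -4.09988831e-04,  1.30467522e-04,
        1.14158668e-03, -8.55723216e-05]), 'tau': array([ 2.05375028e-05, -4.80625749e+01,  2.98533386e+01,  1.93622208e-02,
       -7.15590454e-05, -9.38672542e-06]), 'tcp_pos': array([ 0.19099763, -0.54184468,  0.2493775 ]), 'orientation': array([-9.36282707e-04,  9.85686369e-01,  1.68586783e-01, -4.82075394e-05]), 'wrist_force': array([0.38859956, 0.35971002, 0.58162933]), 'ft_torque': array([0.02848376, 0.02383211, 0.0254844 ]), 'finger_gap': 0.08554543746669191}
side [[389.82670867   0.         256.13695426]
 [  0.         389.82670867 182.22958825]
 [  0.           0.           1.        ]] -0.005416794192956498 [[-0.84914536 -0.5279318  -0.01549759  0.39770276]
 [-0.30270807  0.51051294 -0.80482567  0.32543216]
 [ 0.43280479 -0.67872274 -0.59330891  0.90845309]
 [ 0.          0.          0.          1.        ]]
top [[431.34161716   0.         254.07424164]
 [  0.         431.34161716 189.24816009]
 [  0.           0.           1.        ]] -0.10297797328295397 [[ 0.01024347 -0.99993349 -0.00530064 -0.08308817]
 [-0.9950549  -0.00966946 -0.09885472  0.52730402]
 [ 0.09879689  0.00628704 -0.99508776  1.49981074]
 [ 0.          0.          0.          1.        ]]
```

View pics/side0.png

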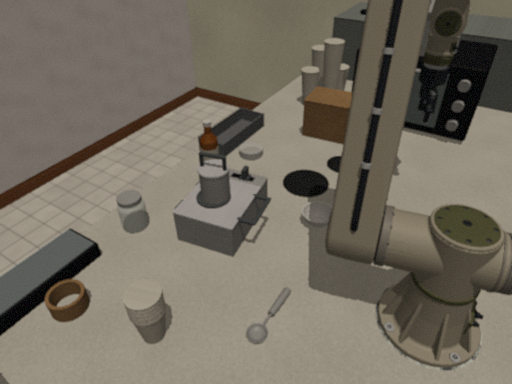

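View pics/top0.png

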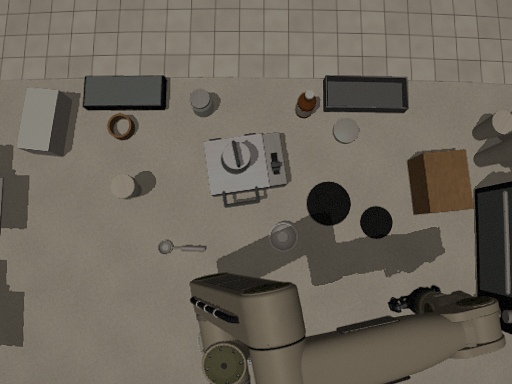

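Top view: the well is at about (245,163), with the canister at (236,155), the bar handle at (241,198) and the slide tab at (276,162). There are two black discs, at (328,203) (larger) and (376,222) (smaller), and the larger fits. The cup stack is at (123,186), the bowl at (284,236) and the spoon at (182,247). I'll enlarge to confirm.

```bash
cat >> h.py <<'E'
def load(n):
    d=np.load(n+'.npz'); return {k:d[k] for k in d.files}
def dirs(c,px):
    px=np.atleast_2d(np.array(px,float)); K=c['mtx']
    d=(px-[K[0,2],K[1,2]])/K[0,0]; u=d.copy()
    for _ in range(20): u=d/(1+float(c['k1'])*(u**2).sum(1,keepdims=True))
    return np.c_[u,np.ones(len(u))]
def cfw(c): return np.linalg.inv(c['camera_from_world'])
def onplane(c,px,z):
    T=cfw(c); d=dirs(c,px)@T[:3,:3].T; o=T[:3,3]
    return o+d*((z-o[2])/d[:,2:3])
def proj(c,P):
    P=np.atleast_2d(P); M=c['camera_from_world']; p=P@M[:3,:3].T+M[:3,3]; u=p[:,:2]/p[:,2:]
    u=u*(1+float(c['k1'])*(u**2).sum(1,keepdims=True)); K=c['mtx']
    return u*K[0,0]+[K[0,2],K[1,2]]
E
python3 - <<'E'
from h import *
t=load('top0'); s=load('side0')
a=cv2.resize(t['frame'][110:260,190:400],None,fx=3.8,fy=3.8,interpolation=cv2.INTER_CUBIC)
save('topcrop',a)
b=cv2.resize(s['frame'][140:265,165:345],None,fx=4.4,fy=4.4,interpolation=cv2.INTER_CUBIC)
save('sidecrop',b)
g=t['frame'].max(2); m=(g<28).astype(np.uint8)
n,l,st,ce=cv2.connectedComponentsWithStats(m)
for i in range(1,n):
    if 400<st[i,4]<4000:
        cs,_=cv2.findContours((l==i).astype(np.uint8),0,2); e=cv2.fitEllipse(max(cs,key=len))
        print(st[i],ce[i],e,onplane(t,e[0],.003))
E
```

```text
[ 83  76  84  34 448] [136.16964286 102.671875  ] ((170.61355590820312, 111.4017105102539), (40.585689544677734, 40.834869384765625), 0.0) [[0.81583975 0.23302147 0.003     ]]
[ 307  182   43   43 1459] [328.12200137 203.12611378] ((328.15362548828125, 203.16119384765625), (41.853050231933594, 42.60544967651367), 143.75376892089844) [[ 0.48281318 -0.34391048  0.003     ]]
[ 456  182   56  152 1088] [488.44301471 268.70955882] ((508.9012145996094, 249.37698364257812), (96.4714584350586, 140.6204071044922), 9.849677085876465) [[ 0.31714932 -1.01765485  0.003     ]]
[360 207  32  32 778] [375.85475578 222.1311054 ] ((375.87322998046875, 222.14479064941406), (30.44664764404297, 31.002431869506836), 140.48487854003906) [[ 0.4159526  -0.51614996  0.003     ]]
[389 286  51  28 468] [411.55555556 298.97222222] ((415.9082946777344, 299.4008483886719), (21.635047912597656, 48.70333480834961), 75.57488250732422) [[ 0.14061734 -0.65977846  0.003     ]]
```

View pics/topcrop.png

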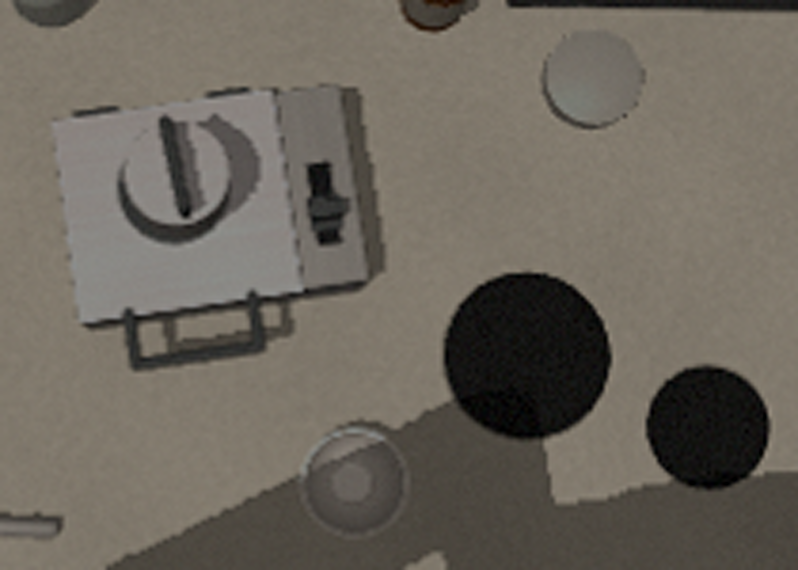

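View pics/sidecrop.png

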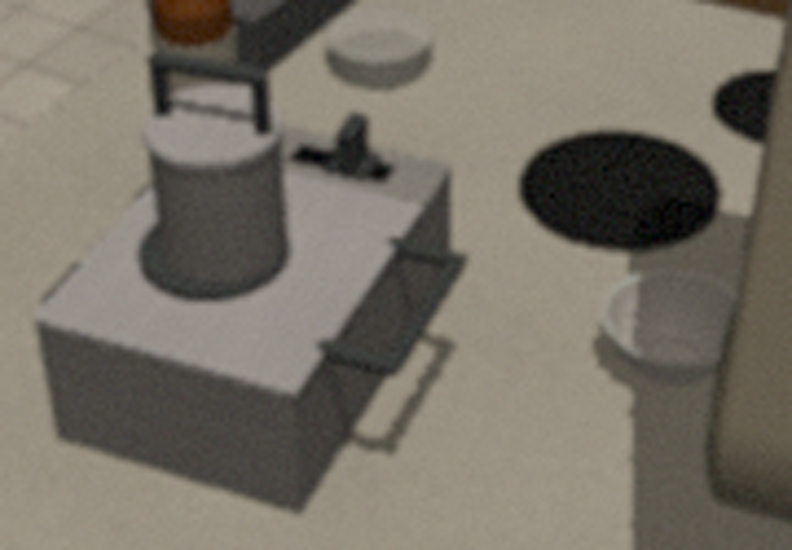

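Run:
```python
from h import *
t=load('top0'); s=load('side0')
T=lambda x,y:(x/3.8+190-.37,y/3.8+110-.37)
S=lambda x,y:(x/4.4+165-.39,y/4.4+140-.39)
print('canister bar',onplane(t,[T(168,118),T(186,216)],.249))
print('side',onplane(s,[S(155,62),S(268,68)],.248))
h=onplane(t,[T(133,362),T(264,345)],.103);print('cover bar',h,h.mean(0))
hs=onplane(s,[S(388,366),S(462,258)],.103);print('side',hs,hs.mean(0))
print('tab',onplane(t,[T(328,210)],.137), onplane(s,[S(355,118)],.137))
print('cover corners',onplane(t,[T(85,323),T(303,290),T(53,122),T(275,90)],.106))
print('bowl',onplane(t,[T(355,480)],.045), 'cups',onplane(t,[(124,186)],.146),'spoon',onplane(t,[(166,247),(206,248)],.0))
```

```text
canister bar [[ 0.65454592 -0.01584902  0.249     ]
 [ 0.57496589 -0.03148498  0.249     ]]
side [[ 0.64985835 -0.01177766  0.248     ]
 [ 0.58603934 -0.04137986  0.248     ]]
cover bar [[ 0.46684848  0.01975064  0.103     ]
 [ 0.48302179 -0.0955362   0.103     ]] [ 0.47493513 -0.03789278  0.103     ]
side [[ 0.46801492  0.01443288  0.103     ]
 [ 0.48218087 -0.09878396  0.103     ]] [ 0.4750979  -0.04217554  0.103     ]
tab [[ 0.59848924 -0.14982358  0.137     ]] [[ 0.60360692 -0.15853628  0.137     ]]
cover corners [[ 0.50065981  0.06249867  0.106     ]
 [ 0.53177975 -0.12948616  0.106     ]
 [ 0.68076753  0.094966    0.106     ]
 [ 0.71152045 -0.10331098  0.106     ]]
bowl [[ 0.36482439 -0.17986175  0.045     ]] cups [[0.52277691 0.35031929 0.146     ]] spoon [[0.32008915 0.23516475 0.        ]
 [0.31867182 0.09146326 0.        ]]
```

Request:
move_arm --commands '[[[0.4,0.4,0.6],[0,0,0],1],[[0.7,0.85,0.4],[0,0,0],1],[[0.7,0.85,0.4],[0,0,0],1],[[0.7,0.85,0.4],[0,0,0],1],[[0.7,0.85,0.4],[0,0,0],1]]'

```text
clock: 0.6
tcp_pos: [0.3197, -0.3888, 0.3386]
orientation: [-0.0, 0.986, 0.168, -0.0]
wrist_force: [0.7, -0.4, -0.2]
finger_gap: 0.0855
```

Request:
move_arm --commands '[[[0.7,0.85,0.4],[0,0,0],1],[[0.7,0.85,0.2],[0,0,0],1],[[0.7,0.85,0.2],[0,0,0],1],[[0.7,0.85,0.0],[0,0,0],1],[[0.7,0.85,0.0],[0,0,0],1]]'

```text
clock: 1.1
tcp_pos: [0.46, -0.2188, 0.3704]
orientation: [0.0, 0.986, 0.169, 0.0]
wrist_force: [0.1, -1.2, 0.0]
finger_gap: 0.0853
```

Request:
move_arm --commands '[[[0.7,0.9,0.0],[0,0,-0.3],1],[[0.7,0.9,0.0],[0,0,-0.3],1],[[0.7,0.9,0.0],[0,0,-0.2],1],[[0.7,0.9,0.0],[0,0,0],1],[[0.6,0.7,0.0],[0,0,0],1]]'

```text
clock: 1.6
tcp_pos: [0.596, -0.046, 0.3698]
orientation: [-0.0, 0.993, 0.114, -0.0]
wrist_force: [0.5, -1.3, 0.1]
finger_gap: 0.0854
```

```bash
cat >> h.py <<'E'
def wrist(n):
    s=env.get_state(); c=eyes.read_camera('wrist'); q=s['orientation']
    T=np.eye(4); T[:3,:3]=R.from_quat([q[1],q[2],q[3],q[0]]).as_matrix(); T[:3,3]=s['tcp_pos']
    c['camera_from_world']=np.linalg.inv(T@c['mount']); np.savez(n+'.npz',**c); save(n,c['frame']); return s,c
E
python3 - <<'E'
from h import *
s,c=wrist('w1'); print(s['tcp_pos'],s['orientation'],c['mount'])
E
```

```text
[ 0.595993   -0.04595317  0.36978005] [-2.12743359e-04  9.93483620e-01  1.13974232e-01 -3.53846255e-04] [[-1.61748870e-03 -9.65025912e-01 -2.62149525e-01  6.54302997e-02]
 [ 9.99998671e-01 -1.61414183e-03 -2.28105915e-04  8.34777256e-04]
 [-2.03018397e-04 -2.62149546e-01  9.65027240e-01 -1.24492200e-01]
 [ 0.00000000e+00  0.00000000e+00  0.00000000e+00  1.00000000e+00]]
```

View pics/w1.png

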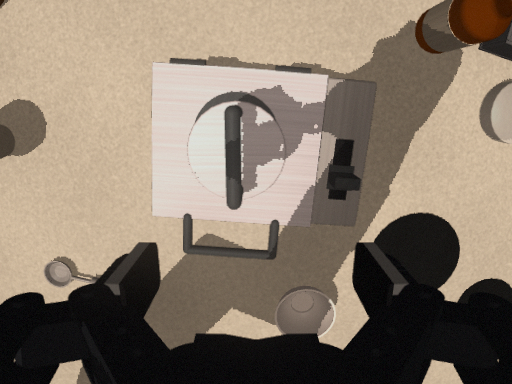

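Wrist view: the canister's arch bar runs from (233,107) to (235,208), the cover bar from (187,250) to (274,255), and the tab is at about (345,182).

Run:
```python
from h import *
c=load('w1')
b=onplane(c,[(233,108),(235,205)],.250);d=b[0]-b[1];print(b,b.mean(0),np.arctan2(d[1],d[0]))
b=onplane(c,[(187,250),(274,255)],.103);d=b[0]-b[1];print(b,b.mean(0),np.arctan2(-d[0],d[1]))
b=onplane(c,[(344,178)],.137);print(b)
b=onplane(c,[(417,252)],.003);print('mat',b)
```

```text
[[ 0.65394773 -0.01624335  0.25      ]
 [ 0.58234306 -0.03308396  0.25      ]] [ 0.6181454  -0.02466366  0.25      ] 0.23099092551366932
[[ 0.46117019  0.01467656  0.103     ]
 [ 0.48007332 -0.09763913  0.103     ]] [ 0.47062176 -0.04148128  0.103     ] 0.16674095553791776
[[ 0.60481925 -0.14601511  0.137     ]]
mat [[ 0.49110002 -0.34785361  0.003     ]]
```

Request:
move_arm --commands '[[[0.5,0.5,0],[0,0,0],1],[[0.02,0.03,-0.8],[0,0,0],1],[[0,0,-0.8],[0,0,0],1],[[0,0,0],[0,0,0],1]]'

```text
clock: 2.05
tcp_pos: [0.6132, -0.0265, 0.3005]
orientation: [-0.001, 0.994, 0.114, -0.005]
wrist_force: [-0.1, -0.4, -0.5]
finger_gap: 0.0852
```

Run:
```python
from h import *
s,c=wrist('w2'); print(s['tcp_pos'],s['orientation'])
```

```text
[ 0.613196   -0.02652396  0.30052291] [-0.00146207  0.99351751  0.11354995 -0.00521902]
```

View pics/w2.png

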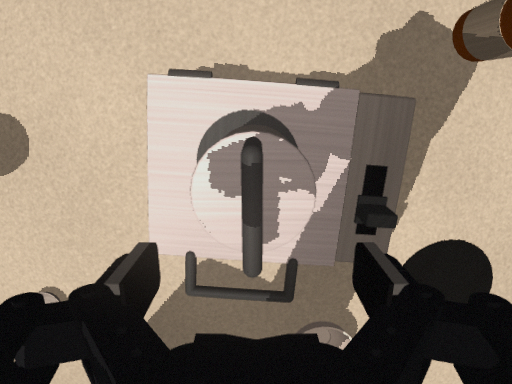

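The bar at (251,140)-(253,275) lies centred between the open pads. I'm going down and closing.

Run:
```python
from h import *
c=load('w2')
b=onplane(c,[(252,142),(252.5,272)],.251);d=b[0]-b[1];print(b,b.mean(0),np.arctan2(d[1],d[0]),env.get_state()['tcp_pos'])
```

```text
[[ 0.65753108 -0.01477302  0.251     ]
 [ 0.58294273 -0.03195908  0.251     ]] [ 0.6202369  -0.02336605  0.251     ] 0.22645977987094001 [ 0.6141546  -0.02690928  0.30371805]
```

Request:
move_arm --commands '[[[0.1,0.05,-0.7],[0,0,0],1],[[0,0,-0.6],[0,0,0],1],[[0,0,0],[0,0,0],1]]'

```text
clock: 2.4
tcp_pos: [0.619, -0.0254, 0.2532]
orientation: [-0.0, 0.994, 0.113, -0.002]
wrist_force: [-0.2, -0.9, 0.3]
finger_gap: 0.0853
```

Request:
move_arm --commands '[[[0.02,0.04,-0.15],[0,0,0],1],[[0,0,0],[0,0,0],-0.3],[[0,0,0],[0,0,0],-1],[[0,0,0],[0,0,0],-1],[[0,0,0],[0,0,0],-1]]' --newtons 50

```text
clock: 2.9
tcp_pos: [0.621, -0.0236, 0.2491]
orientation: [0.0, 0.994, 0.113, 0.001]
wrist_force: [-0.5, 0.8, -0.1]
finger_gap: 0.0281
```

Request:
move_arm --commands '[[[0,0,0],[0,0,0],-1],[[0,0,0],[0,0,0],-1],[[0,0,0],[0,0,0],-1]]'

```text
clock: 3.2
tcp_pos: [0.6208, -0.0231, 0.2488]
orientation: [-0.0, 0.994, 0.113, 0.0]
wrist_force: [-0.6, 1.7, 2.5]
finger_gap: 0.0101
```

Gripped (gap about 10 to 12 mm). I'm lifting gently.

Request:
move_arm --commands '[[[0,0,0.15],[0,0,0],-1],[[0,0,0.3],[0,0,0],-1],[[0,0,0.4],[0,0,0],-1],[[0,0,0.5],[0,0,0],-1],[[0,0,0.3],[0,0,0],-1]]'

```text
clock: 3.7
tcp_pos: [0.6208, -0.0238, 0.3159]
orientation: [0.0, 0.994, 0.113, 0.0]
wrist_force: [0.5, 0.1, -5.2]
finger_gap: 0.0104
```

Run:
```python
from h import *
c=eyes.read_camera('side'); save('s3',c['frame']); print(env.get_state())
```

```text
{'clock': 3.75, 'joint_pos': array([-1.67282713e-01,  4.02178776e-01,  3.37845013e-01,  1.50291106e+00,
       -5.04060015e-04,  2.74746068e+00]), 'qvel': array([ 0.00236902, -0.00868005, -0.04137822, -0.0533047 , -0.00175504,
        0.00089618]), 'tau': array([-3.39614209e-01, -4.87302625e+01,  2.75310534e+01, -1.70414345e-01,
        1.74689846e-02,  2.77428198e-04]), 'tcp_pos': array([ 0.6213665 , -0.02393563,  0.31779024]), 'orientation': array([7.34111585e-04, 9.93572773e-01, 1.13180954e-01, 1.63642873e-03]), 'wrist_force': array([ 1.00097649, -0.72139578, -3.15330927]), 'ft_torque': array([-0.06660914, -0.05132856,  0.01386981]), 'finger_gap': 0.010042574635476269}
```

View pics/s3.png

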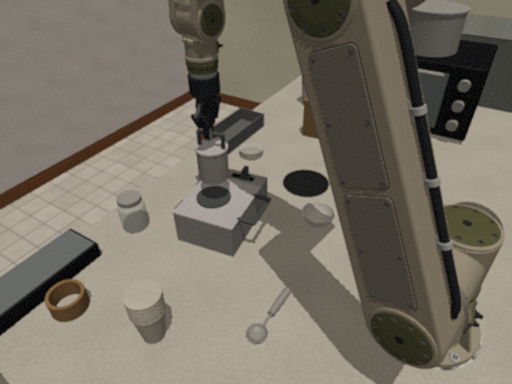

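Request:
move_arm --commands '[[[-0.12,-0.3,0],[0,0,0],-1],[[-0.25,-0.6,0],[0,0,0],-1],[[-0.34,-0.8,0],[0,0,0],-1],[[-0.34,-0.8,0],[0,0,0],-1],[[-0.34,-0.8,0],[0,0,0],-1]]'

```text
clock: 4.25
tcp_pos: [0.5634, -0.1572, 0.3129]
orientation: [-0.0, 0.994, 0.113, -0.001]
wrist_force: [0.4, -0.6, -5.7]
finger_gap: 0.0102
```

Request:
move_arm --commands '[[[-0.34,-0.8,0],[0,0,0],-1],[[-0.34,-0.8,0],[0,0,0],-1],[[-0.34,-0.8,0],[0,0,0],-1],[[-0.34,-0.8,0],[0,0,0],-1],[[-0.3,-0.7,0],[0,0,0],-1]]'

```text
clock: 4.75
tcp_pos: [0.4965, -0.3135, 0.313]
orientation: [-0.0, 0.994, 0.113, -0.001]
wrist_force: [0.7, 0.3, -5.8]
finger_gap: 0.01
```

Request:
move_arm --commands '[[[-0.2,-0.5,0],[0,0,0],-1],[[-0.1,-0.2,0],[0,0,0],-1],[[0,0,0],[0,0,0],-1],[[0,0,0],[0,0,0],-1]]'

```text
clock: 5.15
tcp_pos: [0.4865, -0.3388, 0.3138]
orientation: [-0.001, 0.994, 0.113, -0.0]
wrist_force: [0.7, -0.0, -5.4]
finger_gap: 0.01
```

Run:
```python
from h import *
c=eyes.read_camera('top'); save('t4',c['frame']);np.savez('t4.npz',**c)
c=eyes.read_camera('side'); save('s4',c['frame']);np.savez('s4.npz',**c); print(env.get_state()['tcp_pos'],env.get_state()['wrist_force'])
```

```text
[ 0.48701229 -0.33839803  0.31421791] [ 0.62996012 -0.69086708 -5.53331387]
```

View pics/s4.png

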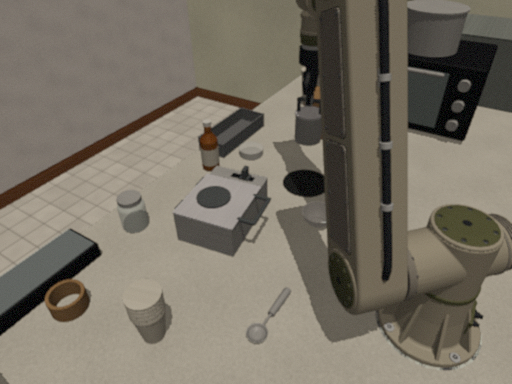

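View pics/t4.png

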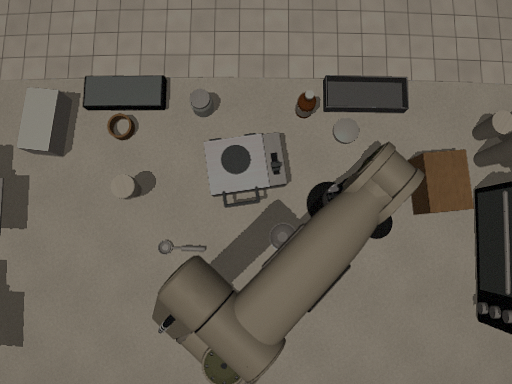

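The canister hangs upright over the larger mat. I'll check the mat centre in the first side picture too.

Run:
```python
from h import *
s=load('side0'); m=(s['frame'].max(2)<28).astype(np.uint8)
n,l,st,ce=cv2.connectedComponentsWithStats(m)
for i in range(1,n):
    if 283<=ce[i][0]<=330 and 160<ce[i][1]<200 and st[i,4]>300:
        cs,_=cv2.findContours((l==i).astype(np.uint8),0,2); p=max(cs,key=len)[:,0,:]
        P=onplane(s,p,.003); c,r=cv2.minEnclosingCircle((P[:,:2]*1000).astype(np.float32)); print(c,r)
t=load('top0'); m=(t['frame'].max(2)<28).astype(np.uint8);l=cv2.connectedComponents(m)[1]
i=l[203,328]; cs,_=cv2.findContours((l==i).astype(np.uint8),0,2); p=max(cs,key=len)[:,0,:]
P=onplane(t,p,.003);print(cv2.minEnclosingCircle((P[:,:2]*1000).astype(np.float32)))
```

```text
(481.8306579589844, -344.3999328613281) 74.06282806396484
((483.42474365234375, -344.2665710449219), 78.01992797851562)
```

Request:
move_arm --commands '[[[-0.1,-0.15,-0.4],[0,0,0],-1],[[0,0,-0.9],[0,0,0],-1],[[0,0,-0.9],[0,0,0],-1],[[0,0,-0.9],[0,0,0],-1],[[0,0,-0.5],[0,0,0],-1]]'

```text
clock: 5.75
tcp_pos: [0.4821, -0.343, 0.1672]
orientation: [-0.002, 0.993, 0.114, -0.001]
wrist_force: [-0.7, 0.3, -6.3]
finger_gap: 0.0104
```

Request:
move_arm --commands '[[[0,0,-0.4],[0,0,0],-1],[[0,0,0],[0,0,0],-1],[[0,0,0],[0,0,0],-1]]'

```text
clock: 6.05
tcp_pos: [0.4832, -0.3447, 0.1547]
orientation: [-0.0, 0.993, 0.114, -0.0]
wrist_force: [1.0, 0.5, -6.7]
finger_gap: 0.0102
```

Request:
move_arm --commands '[[[0,0,-0.2],[0,0,0],-1],[[0,0,-0.1],[0,0,0],-1],[[0,0,0],[0,0,0],-1]]'

```text
clock: 6.35
tcp_pos: [0.4826, -0.3453, 0.1421]
orientation: [-0.0, 0.994, 0.113, -0.0]
wrist_force: [-0.3, 0.2, -5.5]
finger_gap: 0.0098
```

Request:
move_arm --commands '[[[0,0,-0.06],[0,0,0],-1],[[0,0,0],[0,0,0],-1]]'

```text
clock: 6.55
tcp_pos: [0.4831, -0.3457, 0.1408]
orientation: [0.0, 0.994, 0.113, 0.001]
wrist_force: [-0.6, 1.4, -0.5]
finger_gap: 0.0102
```

Touched down: the wrist load is gone. I'm opening and then going straight up.

Request:
move_arm --commands '[[[0,0,0],[0,0,0],-0.5],[[0,0,0],[0,0,0],0.2],[[0,0,0],[0,0,0],0.2],[[0,0,0],[0,0,0],0.2],[[0,0,0],[0,0,0],0.2]]'

```text
clock: 7.05
tcp_pos: [0.4828, -0.3457, 0.1401]
orientation: [0.0, 0.994, 0.113, 0.0]
wrist_force: [-0.3, 0.0, 0.1]
finger_gap: 0.0516
```

Request:
move_arm --commands '[[[0,0,0.3],[0,0,0],0.2],[[0,0,0.7],[0,0,0],0.2],[[0,0,0.9],[0,0,0],0.2],[[0,0,0.9],[0,0,0],0.2],[[0,0,0.9],[0,0,0],0.2]]'

```text
clock: 7.55
tcp_pos: [0.4826, -0.3454, 0.2904]
orientation: [0.0, 0.994, 0.113, 0.0]
wrist_force: [1.3, 0.4, 0.7]
finger_gap: 0.0509
```

Run:
```python
from h import *
c=eyes.read_camera('side'); save('s5',c['frame']); np.savez('s5.npz',**c)
s,c=wrist('w5'); print(s['tcp_pos'],s['wrist_force'],s['finger_gap'])
```

```text
[ 0.48404785 -0.34681724  0.29715013] [ 0.80632607 -0.2684307   4.62336863] 0.051225483500382404
```

View pics/s5.png

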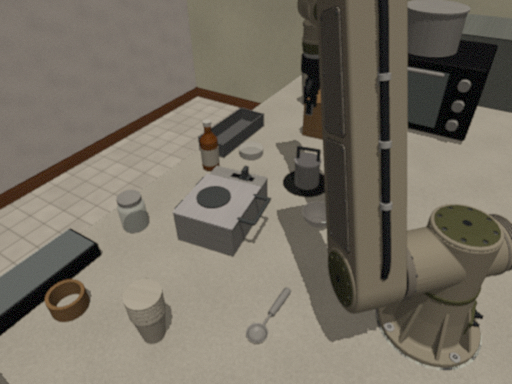

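View pics/w5.png

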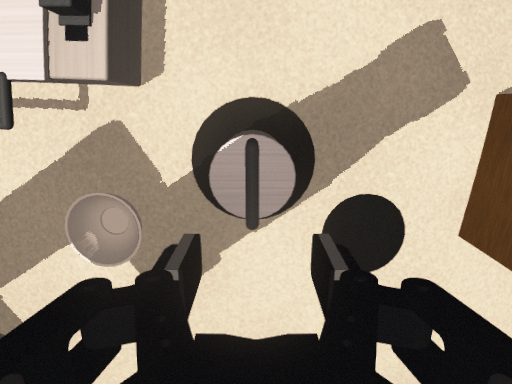

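The canister stands upright on the mat at wrist px (252,175), clear of the fingers. Next I go to the cover handle, turning the tool about +86°.

Request:
move_arm --commands '[[[0,0.64,0],[0,0,0.9],0.2],[[0,0.64,0],[0,0,0.9],0.2],[[0,0.64,0],[0,0,0.9],0.2],[[0,0.64,0],[0,0,0.9],0.2],[[0,0.64,0],[0,0,0.9],0.2]]'

```text
clock: 8.15
tcp_pos: [0.4824, -0.2165, 0.288]
orientation: [-0.0, 0.909, 0.417, -0.0]
wrist_force: [0.4, 0.4, 0.3]
finger_gap: 0.051
```

Request:
move_arm --commands '[[[-0.1,0.64,0],[0,0,0.9],0.2],[[-0.1,0.64,0],[0,0,0.9],0.2],[[0,0.64,0],[0,0,0.9],0.2],[[0,0.64,0],[0,0,0.9],0.2],[[0,0.64,0],[0,0,0.9],0.2]]'

```text
clock: 8.65
tcp_pos: [0.4744, -0.0885, 0.2881]
orientation: [0.0, 0.735, 0.678, 0.0]
wrist_force: [0.0, 0.7, 0.3]
finger_gap: 0.0511
```

Request:
move_arm --commands '[[[0,0.64,0],[0,0,0.9],0.2],[[0,0.64,0],[0,0,0.9],0.2],[[0,0,0],[0,0,0],0.2],[[0,0,0],[0,0,0],0.2]]'

```text
clock: 9.05
tcp_pos: [0.4746, -0.0381, 0.2881]
orientation: [0.0, 0.647, 0.763, -0.0]
wrist_force: [-0.2, -0.3, -0.5]
finger_gap: 0.0512
```

Run:
```python
from h import *
s,c=wrist('w6'); print(s['tcp_pos'],s['orientation'],s['joint_pos'],s['finger_gap'])
```

```text
[ 0.47461342 -0.03805955  0.28807968] [ 2.60194752e-04  6.46777582e-01  7.62678627e-01 -6.60662750e-05] [-2.48630987e-01  1.11649550e-01 -1.17064835e-01  1.34167247e+00
 -3.47266753e-04  1.15807239e+00] 0.05116109770936904
```

View pics/w6.png

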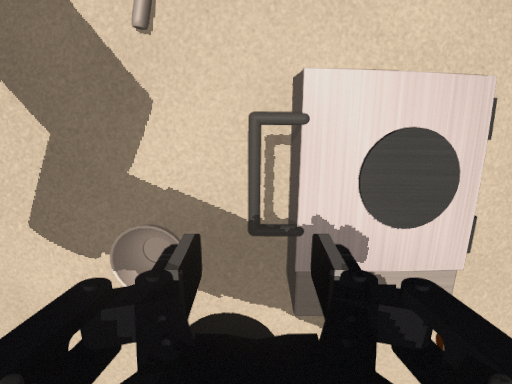

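The cover bar runs from (256,118) to (254,231), with the cover's front edge at x≈300 px. I'll measure it.

Run:
```python
from h import *
c=load('w6')
b=onplane(c,[(256,116),(254.5,232)],.104);d=b[0]-b[1];print(b,b.mean(0),np.linalg.norm(d),np.arctan2(-d[0],d[1]))
print(proj(c,[[.4746,-.0381,.103]]))
b=onplane(c,[(303,70),(293,273)],.106);d=b[0]-b[1];print(b,np.arctan2(-d[0],d[1]))
```

```text
[[ 0.46485441  0.01633048  0.104     ]
 [ 0.48183039 -0.09654758  0.104     ]] [ 0.4733424  -0.04010855  0.104     ] 0.11414745321188512 0.14927351888033044
[[256.84186462 174.56704589]]
[[ 0.49959077  0.06316456  0.106     ]
 [ 0.52874538 -0.13466022  0.106     ]] 0.14632266069373198
```

Request:
move_arm --commands '[[[-0.02,-0.05,-0.5],[0,0,0],-0.1],[[0,0,-1],[0,0,0],-0.1],[[0,0,-1],[0,0,0],-0.1],[[0,0,0],[0,0,0],-0.1]]'

```text
clock: 9.5
tcp_pos: [0.47, -0.0405, 0.1831]
orientation: [-0.004, 0.648, 0.762, -0.002]
wrist_force: [-0.1, 0.1, -0.4]
finger_gap: 0.0382
```

Run:
```python
from h import *
s,c=wrist('w7'); print(s['tcp_pos'],s['orientation'],s['finger_gap'])
```

```text
[ 0.46998544 -0.04046184  0.18308732] [-0.00448167  0.6477499   0.76183641 -0.00229497] 0.038173525832160375
```

View pics/w7.png

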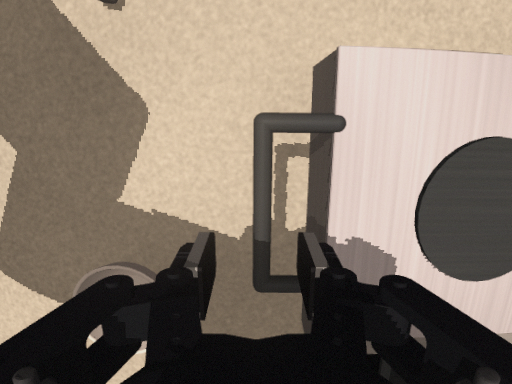

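Request:
move_arm --commands '[[[0,0,-0.6],[0,0,0],-0.1],[[0,0,-0.3],[0,0,0],-0.1],[[0,0,0],[0,0,0],-0.1],[[0,0,0],[0,0,0],-0.1]]'

```text
clock: 9.95
tcp_pos: [0.4746, -0.0407, 0.1532]
orientation: [0.001, 0.647, 0.763, 0.0]
wrist_force: [-0.3, -0.5, 1.1]
finger_gap: 0.0385
```

Run:
```python
from h import *
s,c=wrist('w8'); print(s['tcp_pos'],s['orientation'],s['wrist_force'])
b=onplane(c,[(262,150),(262,250)],.104);print(b)
```

```text
[ 0.47462491 -0.04072061  0.15321206] [6.51966751e-04 6.46883204e-01 7.62588740e-01 3.29980311e-04] [-0.28208468 -0.47186743  1.14808754]
[[ 0.47035743  0.00099935  0.104     ]
 [ 0.47995626 -0.05590536  0.104     ]]
```

View pics/w8.png

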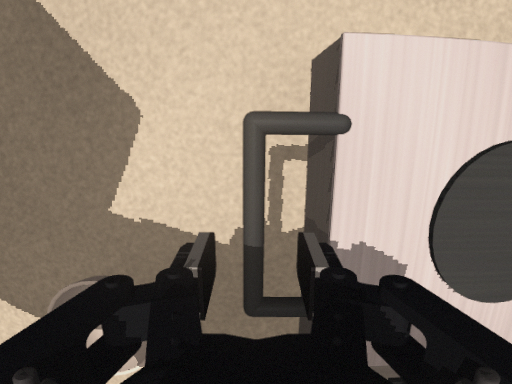

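The bar at x≈254 px is centred between the pads (≈256). I'm descending the last 50 mm and closing.

Request:
move_arm --commands '[[[0,0,-0.7],[0,0,0],-0.1],[[0,0,-0.55],[0,0,0],-0.1],[[0,0,0],[0,0,0],-0.1],[[0,0,0],[0,0,0],-0.1]]'

```text
clock: 10.4
tcp_pos: [0.4743, -0.0404, 0.1029]
orientation: [0.0, 0.647, 0.763, 0.0]
wrist_force: [1.0, 0.1, 0.2]
finger_gap: 0.0386
```

Request:
move_arm --commands '[[[0,0,0],[0,0,0],-1],[[0,0,0],[0,0,0],-1],[[0,0,0],[0,0,0],-1],[[0,0,0],[0,0,0],-1],[[0,0,0],[0,0,0],-1]]' --newtons 60

```text
clock: 10.9
tcp_pos: [0.4732, -0.0409, 0.1035]
orientation: [0.0, 0.647, 0.763, -0.001]
wrist_force: [-5.7, -1.4, 9.2]
finger_gap: 0.0096
```

Request:
move_arm --commands '[[[0,0,0.1],[0,0,0],-1],[[0,0,0.05],[0,0,0],-1],[[0,0,0],[0,0,0],-1]]'

```text
clock: 11.2
tcp_pos: [0.4733, -0.0409, 0.108]
orientation: [-0.0, 0.647, 0.763, -0.001]
wrist_force: [-3.4, -5.5, -2.2]
finger_gap: 0.0097
```

Request:
move_arm --commands '[[[0,0,0.05],[0,0,0],-1],[[0,0,0],[0,0,0],-1]]'

```text
clock: 11.4
tcp_pos: [0.4733, -0.0408, 0.1094]
orientation: [-0.0, 0.647, 0.763, -0.001]
wrist_force: [-1.7, -5.2, -7.5]
finger_gap: 0.0102
```

Request:
move_arm --commands '[[[0,0,0.05],[0,0,0],-1],[[0,0,0],[0,0,0],-1]]'

```text
clock: 11.6
tcp_pos: [0.4734, -0.0408, 0.1115]
orientation: [-0.0, 0.647, 0.763, -0.001]
wrist_force: [-2.3, -5.3, -4.3]
finger_gap: 0.0098
```

Request:
move_arm --commands '[[[0,0,0.05],[0,0,0],-1],[[0,0,0],[0,0,0],-1]]'

```text
clock: 11.8
tcp_pos: [0.4735, -0.0408, 0.1138]
orientation: [-0.0, 0.647, 0.763, -0.001]
wrist_force: [-2.7, -4.2, -3.5]
finger_gap: 0.0096
```

Request:
move_arm --commands '[[[0,0,0.08],[0,0,0],-1],[[0,0,0.08],[0,0,0],-1],[[0,0,0],[0,0,0],-1]]'

```text
clock: 12.1
tcp_pos: [0.4739, -0.0407, 0.1208]
orientation: [0.0, 0.647, 0.763, -0.0]
wrist_force: [-1.8, -5.5, -3.3]
finger_gap: 0.0098
```

Run:
```python
from h import *
s,c=wrist('w9'); print(s['tcp_pos'],s['wrist_force'])
c=eyes.read_camera('side'); save('s9',cv2.resize(c['frame'][140:265,165:345],None,fx=4.4,fy=4.4,interpolation=cv2.INTER_CUBIC))
```

```text
[ 0.47394695 -0.04072372  0.12076575] [-1.75067425 -5.45897761 -3.31717012]
```

View pics/s9.png

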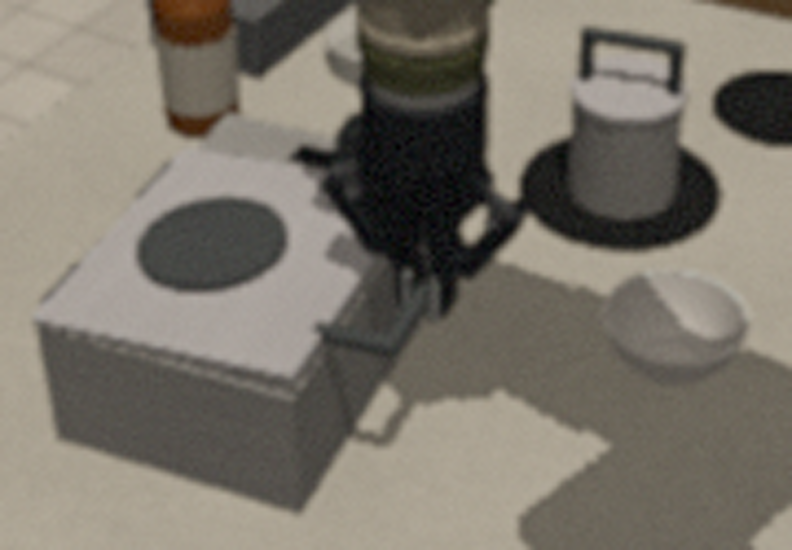

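The cover is free: the handle is up about 17 mm at only about 3 N, and a gap shows under the front edge. The slide stays untouched and I keep lifting along the arc.

Request:
move_arm --commands '[[[0.04,0.01,0.33],[-0.04,0.25,0],-1],[[0.06,0.01,0.33],[-0.04,0.25,0],-1],[[0.08,0.01,0.33],[-0.04,0.25,0],-1],[[0.09,0.015,0.32],[-0.04,0.25,0],-1],[[0.115,0.02,0.32],[-0.04,0.25,0],-1]]'

```text
clock: 12.7
tcp_pos: [0.4898, -0.0382, 0.1864]
orientation: [-0.057, 0.644, 0.76, -0.068]
wrist_force: [-0.2, -6.6, -2.2]
finger_gap: 0.01
```

Request:
move_arm --commands '[[[0.13,0.02,0.31],[-0.04,0.25,0],-1],[[0.15,0.025,0.3],[-0.04,0.25,0],-1],[[0.17,0.03,0.29],[-0.04,0.25,0],-1],[[0.185,0.03,0.28],[-0.04,0.25,0],-1],[[0.2,0.03,0.27],[-0.04,0.25,0],-1]]'

```text
clock: 13.2
tcp_pos: [0.5239, -0.0329, 0.2444]
orientation: [-0.114, 0.637, 0.751, -0.134]
wrist_force: [1.8, -5.0, -3.6]
finger_gap: 0.0098
```

Request:
move_arm --commands '[[[0.2,0.03,0.24],[-0.04,0.25,0],-1],[[0,0,0],[0,0,0],-1],[[0,0,0],[0,0,0],-1],[[0,0,0],[0,0,0],-1]]'

```text
clock: 13.6
tcp_pos: [0.5316, -0.0317, 0.2534]
orientation: [-0.125, 0.635, 0.748, -0.146]
wrist_force: [0.1, -5.9, -2.2]
finger_gap: 0.0097
```

Run:
```python
from h import *
c=eyes.read_camera('side'); save('s10',c['frame'])
c=eyes.read_camera('top'); save('t10',c['frame']); np.savez('t10.npz',**c)
s,c=wrist('w10')
for k in ['clock','tcp_pos','wrist_force','finger_gap','joint_pos','qvel']: print(k,s[k])
```

```text
clock 13.7
tcp_pos [ 0.53154256 -0.03170703  0.2533747 ]
wrist_force [-0.67300636 -6.20996217 -1.75064479]
finger_gap 0.010083991322566618
joint_pos [-0.1490389   0.54780881  0.33769883  1.73068109 -0.11557709  1.27947915]
qvel [-5.88872190e-04 -1.50096443e-03 -9.77720232e-04 -1.98534337e-03
 -1.47891490e-05 -4.49860048e-04]
```

View pics/s10.png

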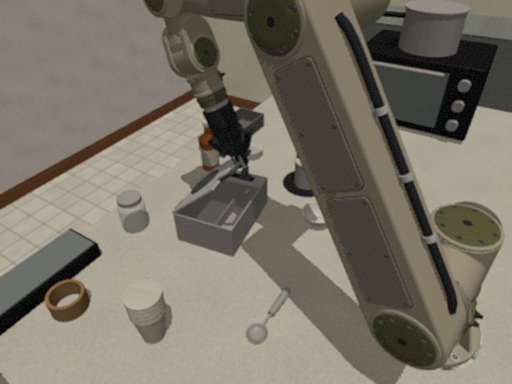

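View pics/t10.png

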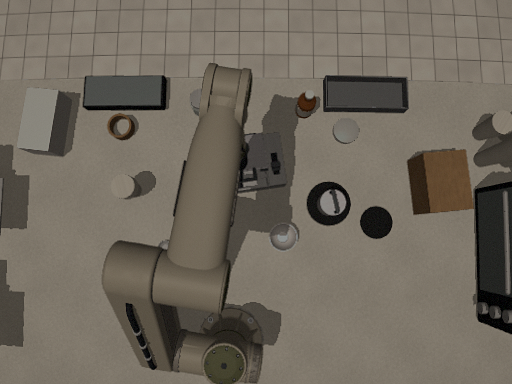

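View pics/w10.png

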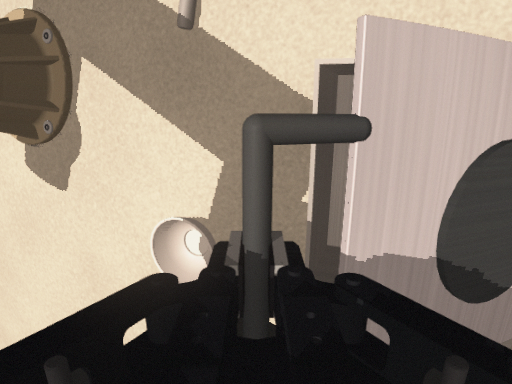

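The cover stands open in the grip with the bar between the pads (257,250). The canister is at top px (333,202) on the mat, and the cups, bowl and spoon look unmoved. I'll do one last check of the canister's position, then hand in.

Run:
```python
from h import *
t=load('t10'); print('lid',onplane(t,[(332.5,203)],.099)[0],'mat',.483,-.344)
s=env.get_state(); print(s['tcp_pos'],s['finger_gap'],'theta',np.arcsin((s['tcp_pos'][2]-.1035)/.225))
job.hand_in()
```

```text
lid [ 0.47691639 -0.34263951  0.099     ] mat 0.483 -0.344
[ 0.53153094 -0.03170101  0.2533684 ] 0.010064965337185275 theta 0.7289431984209701
the job is handed in; nothing more can be done
```

The job is handed in at about 13.7 s of the 72 s allowed; the hand-in gives no verdict.

- **Canister:** I lifted it by its arch handle, stood it on the larger mat and let go. In the last top picture it stands upright, with the lid's centre about 6 mm from the mat's centre.
- **Cover:** I pulled the bar handle with the release slide untouched. It came past 17 mm at about 3 N, so the cover was free and I never touched the slide. The pull read 7.5 N for a moment at about 6 mm, which looked like a catch, but it dropped back on the next steps.
- **End state:** The cover is held open at about 0.73 rad, with the handle about 15 cm up. The gripper is closed at 10 mm on the 12 mm bar with 60 N set, and the joints are practically still.
- **Bystanders:** The cup stack, bowl and spoon look unmoved by eye. I did not measure their positions again, and the arm partly hides the spoon in the last top picture.
- **Disagreement:** A steady side force of about 6 N showed at the wrist while I held the cover, probably from a slight misalignment of the grip.

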